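# Build the component-pot tower at the electronics bench

## Robot

A 6-joint arm with a two-finger parallel gripper is mounted at the origin on the work surface. World frame = base frame: x ahead of the robot, y to its left, z up, the work surface at z = 0. Lengths are in mm, angles in degrees, forces in N, time in s.
With the tool pointing down it reaches from about 350 to 850 mm from the base axis. Payload 8.1 kg.
Tool frame: the origin (TCP) lies between the finger pads; the fingertips stand ahead of it and the grasp point (between the pads) lies 2 mm behind it (nose_length is the z of the fingertips in the tool frame, in mm); z points along the fingers, y is the direction in which the jaws open and shut (so a half turn about z gives the same grasp; the last joint's range is limited). The gripper opens to 85 mm and grips with 20 to 120 N. Pads are 22 mm wide; open, the fingers measure 114 mm over their backs; the gripper's body (76 mm by 85 mm) begins 54 mm behind the grasp point. The pads swing forward as they close: fully open they stand 13 mm farther back than shut.
Start: joints at [-79.206, 7.471, 85.268, -0, 87.261, -4.893], TCP at [162.255, -577.649, 248.292] pointing down, gripper open.
Joint ranges: [-169.43, 169.43], [-51.17, 129.36], [1.28, 143.12], [-76.62, 256.62], [0, 156.53], [-152.29, 152.29]. Speed limits (degrees/s): [136.94, 136.94, 159.86, 180, 180, 180].

## Interface

Orientations are given as [roll, pitch, yaw] about the fixed x, y, z axes, in that order (R = Rz(yaw) Ry(pitch) Rx(roll)).
In Python, from bench import * gives the robot as it stands.
- The arm moves only by the tool jog_arm, never from a script. Its argument "plan" is a list of rows, each a list of 3 entries, a list of its own where there are three numbers: the turn, a rotation vector about the tool's x, y, z in degrees, then the shift along the tool's x, y, z in m, then the gripper's target within -1 to 1 (fully open at 1, half-way at 0, shut at -1). A call has 1 to 12 rows; each row is the pose to reach, as a shift and turn from the pose commanded when the call began, along the tool's axes at that moment; what a row does not reach only later rows make up. A row lasts 1/8 s, in which the tool goes at most 62.5 mm and 10.7 degrees, less where a joint would pass 70% of its speed; a pose out of reach is approached as far as the arm can. A call with a gripper value outside its range is refused whole. The fingers move at their own pace and stop on an object; "force" is the grip in N (left out, the last holds). Time passes only in rows, so rows that repeat a pose let the fingers close. It gives the time, the measured TCP pose, the force and the opening at its end, in the units of the state.
- sense(): the state, without advancing time (a new reading comes with each control period).
- snapshot(name): name is "scene" or "top" or "wrist"; returns (picture, depth): 420x560x3 uint8, blue, green, red; 420x560 float32, mm along the optical axis (not along the pixel's ray), 0 where there is no reading.
- camera_info(name): a dict with "fov_y" (degrees; the focal length in pixels is half the picture's height over the tangent of half this angle, whatever the lens; pixels are square), "cx", "cy" (the principal point, pixels), "origin" and "orientation" of the camera in the world. Camera axes: x right, y down, z forward; pixel columns grow to the right and rows downward; lengths in mm; the calibration is good to about 2 mm. A picture is of the moment at which its call begins: read the wrist's pose just before it. camera_info takes no time and is no camera call; for the wrist camera it gives the pose at the moment of the call.
- hand_in(): hands the job in, once; it reports no verdict.
The state is a dict: "time": time; "joint_pos": joint angles; "qd": joint speeds; "joint_efforts": joint torques, N m; "tool_pos": TCP position; "tcp_rot": TCP orientation; "ft_force": force on the tool from outside, world axes, zero at the start; "wrist_torque": the same for the moment, N m; "finger_gap": finger opening in mm.
Only numpy, scipy, OpenCV 4.12 (cv2) and the standard library are available. Lean on these libraries where they do the work, as an engineer would, in place of code of your own. Each camera call takes 0.05 s, during which the arm holds its last target.

## Task

Build the tower of component pots on the square metal base plate: the wide pot at the bottom, then the middle-sized pot, then the narrow pot, and last the cap with the knob, each set upright with its foot fully home in the round hole below it. The middle-sized pot stands on the broad low pot: lift it off alone, and leave the broad low pot where it is. Keep pots and cap upright, do not disturb the bottle or the circuit board, and let go of everything at the end.

Things in the scene. Friction and masses are not known exactly. Their poses are not given: they have to be found in the camera images.
- large_mid (a point): The wide pot, body 64 mm in diameter. White plastic, 52 mm tall: tapered foot 6 mm high (diameter 24 mm at the underside, 29 mm at the body), straight round body 46 mm tall, open top with a 35 mm round mouth that takes any foot loosely. Point: on the axis, half-way up the body, 29 mm above the underside, 23 mm below the rim; z up. Stands on the bench at the start.
- medium_mid (a point): The middle-sized pot, body 54 mm in diameter. White plastic, 52 mm tall: tapered foot 6 mm high (diameter 24 mm at the underside, 29 mm at the body), straight round body 46 mm tall, open top with a 35 mm round mouth that takes any foot loosely. Point: on the axis, half-way up the body, 29 mm above the underside, 23 mm below the rim; z up. Starts on the broad low pot, foot loose in its mouth.
- small_mid (a point): The narrow pot, body 44 mm in diameter. White plastic, 52 mm tall: tapered foot 6 mm high (diameter 24 mm at the underside, 29 mm at the body), straight round body 46 mm tall, open top with a 35 mm round mouth that takes any foot loosely. Point: on the axis, half-way up the body, 29 mm above the underside, 23 mm below the rim; z up. Stands on the bench at the start.
- cap_knob (a point): The cap, same white plastic, 48 mm tall: the same 6 mm tapered foot (24 to 29 mm), a disc 44 mm in diameter and 6 mm thick, and on it an upright round knob 24 mm in diameter and 36 mm tall. The point is on the axis in the knob, 34 mm above the underside of the foot, 22 mm above the disc's top and 14 mm below the knob's top; z is up. Stands on the bench at the start.
- base_seat (a point): Square aluminium base plate, 110 x 110 x 14 mm, fixed, with a central round hole 35 mm wide, 8 mm deep. Point: centre of the hole's mouth, at the top face. Bodies rest on the face round the hole below, the foot hanging free inside: seated, the wide pot's point is 23 mm above this one, each next pot's 46 mm above that of the pot below, the cap's 51 mm above the narrow pot's.
- broad_mid (a point): The broad low pot, same white plastic, body 96 mm in diameter and 30 mm tall on the same 6 mm foot (36 mm in all), 35 mm mouth, 0.35 kg, loose; it carries the middle-sized pot at the start and stays where it is. The point is on the axis half-way up its body, 21 mm above the underside of its foot.
- bottle: Bystander: a white plastic bottle with a black cap, 44 mm in diameter, 110 mm tall, standing; origin at the centre of its underside.
- board: Bystander: a green circuit board in a flat black holder, 100 x 140 mm, about 30 mm tall; origin at the centre of its underside.
Things that resemble listed ones, but are neither listed nor needed, are in the scene too. What is shaped like the part that bears large_mid but green or orange is not meant.

How it is judged:
By the outcome, as a careful person would: the job done as asked, in the order asked, and still so for the second after the job is handed in, with the robot touching nothing.
It also fails if it takes over 112 s, if anything falls off the work surface, if the arm or the gripper's body presses on something with over 40 N, if the wrist force passes 120 N, or if a joint passes its speed limit or range.

## Working session

There is one attempt and no reset: what is moved stays moved. The work goes in short steps, Python scripts to look and compute and a tool call to move; the robot and the scene stay as the last step left them, time stands still between calls to the robot, and variables do not carry over. Pictures are saved under pics/ and viewed, and the job is handed in when it is done.

Besides the shell and the picture viewer there is one more tool, called after "Request:" as name([rows], argument=value, ...), one row to a line, values as JSON. jog_arm: Moves the arm, as the interface text tells. Its arguments: {"type":"object","properties":{"plan":{"type":"array","items":{"type":"array"}},"force":{"type":"number"}},"required":["plan"]}

```bash
mkdir -p pics; ls; python3 - <<'E'
from bench import *
import cv2,numpy as np
s=sense();print(s)
for n in ("scene","top","wrist"):
    print(n,camera_info(n))
    p,d=snapshot(n);cv2.imwrite(f"pics/{n}0.png",p);np.save(f"pics/{n}0.npy",d)
try: print(nose_length)
except Exception as e: print(e)
E
```

```text
pics
{'time': 0.0, 'joint_pos': array([-7.92076585e+01,  7.51486397e+00,  8.53292427e+01,  3.22573937e-04,
        8.72623491e+01, -4.89286396e+00]), 'qd': array([ 0.04832214,  0.05880095, -0.01998825, -0.01706723, -0.00183023,
        0.01134554]), 'joint_efforts': array([ 3.14503250e-04, -5.69383907e+01, -5.00562572e+01, -2.93784171e-05,
        1.49150676e-02, -1.29933704e-05]), 'tool_pos': array([ 162.13845429, -577.13555046,  247.24730766]), 'tcp_rot': array([-1.79893960e+02, -9.40090745e-03,  1.56851811e+01]), 'ft_force': array([ 0.34262324,  0.34370865, -0.29343071]), 'wrist_torque': array([ 0.02986109, -0.02872815, -0.00958754]), 'finger_gap': 85.34003348256144}
scene {'fov_y': 49.11577011823891, 'cx': 287.66361928424124, 'cy': 204.45397742573417, 'origin': array([1151.57856363,  651.72910142,  631.19387286]), 'orientation': array([-121.79242403,   -1.26637948,  136.8185745 ])}
top {'fov_y': 57.54876701587533, 'cx': 280.7597482247682, 'cy': 212.36281888788974, 'origin': array([482.92015477,  22.85057917, 941.15869866]), 'orientation': array([-175.93630296,   -0.48894667,  -89.41234939])}
wrist {'fov_y': 62.46971313317156, 'cx': 280.86884223866446, 'cy': 208.80101442860206, 'origin': array([ 230.74137846, -558.53329417,  372.45037479]), 'orientation': array([ 1.63590818e+02,  3.46307133e-02, -7.43254979e+01])}
17.0
```

View pics/top0.png

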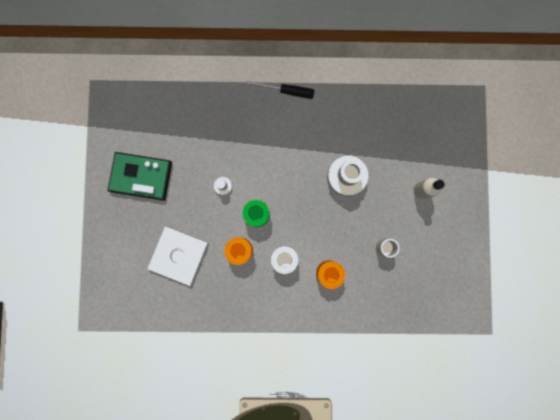

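View pics/scene0.png

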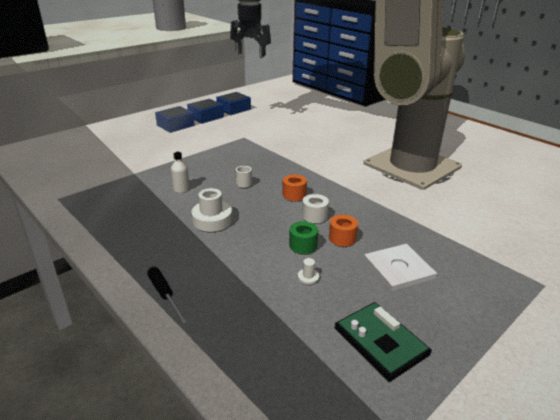

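View pics/wrist0.png

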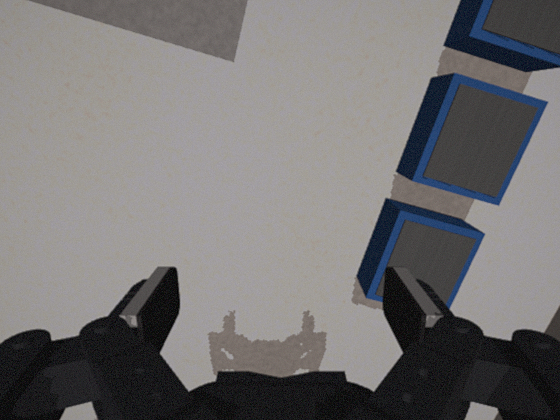

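The top view shows:
- wide white pot at (285,261), between the orange and green lookalikes
- plate at (178,257)
- narrow pot at (390,248)
- middle pot on the broad pot at (350,174)
- cap at (223,186)
- bottle at (432,187)
- board at (140,176)

```bash
cat > h.py <<'E'
from bench import *
import cv2,numpy as np
from scipy.spatial.transform import Rotation as R
from scipy.optimize import least_squares
def cloud(info,d):
    f=d.shape[0]/2/np.tan(np.radians(info["fov_y"]/2))
    v,u=np.mgrid[:d.shape[0],:d.shape[1]]
    P=np.stack([(u-info["cx"])/f*d,(v-info["cy"])/f*d,d],-1)
    W=P@R.from_euler('xyz',info["orientation"],degrees=True).as_matrix().T+info["origin"]
    W[d<=0]=np.nan
    return W
def proj(info,X,h=420):
    f=h/2/np.tan(np.radians(info["fov_y"]/2))
    C=(np.atleast_2d(X)-info["origin"])@R.from_euler('xyz',info["orientation"],degrees=True).as_matrix()
    return C[:,:2]/C[:,2:]*f+[info["cx"],info["cy"]]
E
python3 - <<'E'
from h import *
for n in ("top","scene"):
    i=camera_info(n);d=np.load(f"pics/{n}0.npy");W=cloud(i,d)
    np.save(f"pics/{n}W.npy",W)
    if n=="top":
        for nm,(u,v) in dict(large=(285,261),plate=(178,257),small=(390,248),med=(350,174),cap=(223,186),bottle=(432,187),board=(140,176),o1=(238,251),o2=(331,275),green=(256,213),table=(320,320)).items():
            w=W[v-32:v+33,u-32:u+33].reshape(-1,3);w=w[np.isfinite(w[:,0])]
            h=w[:,2]
            print(nm,"centre",W[v,u].round(0),"p99 z",np.percentile(h,99.5).round(1), "hist",np.histogram(h,bins=np.arange(-10,130,10))[0])
    else:
        w=W.reshape(-1,3)
        m=(w[:,0]>250)&(w[:,0]<750)&(abs(w[:,1])<400)
        print(np.histogram(w[m,2],bins=np.arange(-10,130,10))[0])
E
```

```text
large centre [431.   4.   9.] p99 z 54.9 hist [ 785 2831  155   10    5   21  402    0    0    0    0    0    0]
plate centre [438. 264.   6.] p99 z 18.5 hist [ 354 1886 1965    0    0    0    0    0    0    0    0    0    0]
small centre [ 465. -251.   10.] p99 z 53.3 hist [ 966 2903  122   35   42   42   92    0    0    0    0    0    0]
med centre [ 641. -149.   38.] p99 z 84.5 hist [ 748 2158   31   24  747  174   27   25   40  238    0    0    0]
cap centre [607. 152.  51.] p99 z 54.5 hist [ 769 2981  217    9    6   73  153    0    0    0    0    0    0]
bottle centre [ 604. -324.   89.] p99 z 111.2 hist [1048 2696   32   23   31   27   34   56  104   61   11   40   48]
board centre [633. 357.  21.] p99 z 32.3 hist [ 358 1485 1261 1009   95    0    0    0    0    0    0    0    0]
o1 centre [454. 118.  13.] p99 z 55.4 hist [ 700 2762  168    9    8   31  529    0    0    0    0    0    0]
o2 centre [ 399. -107.   11.] p99 z 55.2 hist [ 812 2788  151   12   10   37  401    0    0    0    0    0    0]
green centre [547.  76.  13.] p99 z 55.5 hist [ 727 2659  230   15    9   41  525    0    0    0    0    0    0]
table centre [289. -82.  -1.] p99 z 5.8 hist [1098 3100    0    0    0    0    7    0    0    0    0    0    0]
[21270 13310  4323  1437  1215   950   868   187   218   131    24    43
     4]
```

```bash
python3 - <<'E'
from h import *
top=camera_info("top");W=np.load("pics/topW.npy")
def fitc(P):
    f=lambda p:np.hypot(P[:,0]-p[0],P[:,1]-p[1])-p[2]
    r=least_squares(f,[*P.mean(0),30],loss='soft_l1',f_scale=1.5);return r.x
def rayz(u,v,z):
    f=210/np.tan(np.radians(top["fov_y"]/2))
    d=R.from_euler('xyz',top["orientation"],degrees=True).apply([(u-top["cx"])/f,(v-top["cy"])/f,1])
    return top["origin"]+d*(z-top["origin"][2])/d[2]
for nm,(u,v,zr,lo) in dict(large=(285,261,52,44),small=(390,248,52,44),med=(350,172,82,74),broad=(349,176,36,29),capk=(222,184,48,43),o1=(238,251,52,44),o2=(331,275,52,44),green=(256,213,52,44),bottle=(434,186,110,75)).items():
    m=np.zeros(W.shape[:2],np.uint8);s=np.s_[v-30:v+31,u-30:u+31]
    z=W[...,2];m[s]=((z[s]>lo)&(z[s]<(zr+9)))
    n,l,st,_=cv2.connectedComponentsWithStats(m);k=1+st[1:,4].argmax()
    c,_=cv2.findContours((l==k).astype(np.uint8),cv2.RETR_EXTERNAL,cv2.CHAIN_APPROX_NONE)
    P=np.array([rayz(a,b,zr)[:2] for a,b in c[0][:,0]])
    (ex,ey),ax,_=cv2.fitEllipse(c[0])
    pm=W[l==k]
    print(nm,"contour fit",fitc(P).round(1),"ell",rayz(ex,ey,zr)[:2].round(1),"mean3d",np.median(pm,0).round(1))
z=W[...,2];m=np.zeros(z.shape,np.uint8);s=np.s_[215:300,135:220];m[s]=(z[s]>8)&(z[s]<24)
c,_=cv2.findContours(m,cv2.RETR_EXTERNAL,cv2.CHAIN_APPROX_NONE);c=max(c,key=cv2.contourArea)
P=np.array([rayz(a,b,14)[:2] for a,b in c[:,0]]).astype(np.float32);print("plate",cv2.minAreaRect(P))
E
```

```text
large contour fit [436.7   7.5  30.6] ell [436.6   7.5] mean3d [436.3   7.5  52.7]
small contour fit [ 466.7 -236.1   21.2] ell [ 466.7 -236.1] mean3d [ 466.1 -236.4   52. ]
med contour fit [ 639.  -143.3   26.3] ell [ 638.9 -143.2] mean3d [ 637.7 -142.5   82.3]
broad contour fit [ 638.2 -143.1   47.1] ell [ 638. -143.] mean3d [ 627.  -132.4   36.4]
capk contour fit [556.7  94.6  13.4] ell [557.4  95.2] mean3d [557.8  94.7  52.7]
o1 contour fit [456.1 115.3  30.9] ell [456.1 115.3] mean3d [455.8 115.   52.4]
o2 contour fit [ 403.7 -100.8   31. ] ell [ 403.6 -100.8] mean3d [ 404.6 -101.3   52.5]
green contour fit [544.5  75.5  30.7] ell [544.4  75.5] mean3d [544.3  75.5  52.7]
bottle contour fit [ 604.7 -319.8   17. ] ell [ 604.7 -320.3] mean3d [ 606.6 -325.8   87.6]
plate ((441.8622131347656, 263.9912109375), (111.64159393310547, 110.49349212646484), 69.29975891113281)
```

```bash
cat >> h.py <<'E'
def plan(x,y,z,yaw=75,frm=None):
    s=sense();p=np.array(s["tool_pos"]);r0=R.from_euler('xyz',s["tcp_rot"],degrees=True)
    rt=R.from_euler('xyz',[180,0,yaw],degrees=True)
    t=(r0.inv()*rt).as_rotvec(degrees=True);d=r0.inv().apply(np.array([x,y,z])-p)/1000
    print("t",s["time"],"pos",p.round(1),"rot",np.round(s["tcp_rot"],2),"F",np.round(s["ft_force"],1),"gap",round(s["finger_gap"],1))
    print("turn",t.round(2),"shift",d.round(4))
E
python3 -c "
from h import *
plan(437,7,200)
W=np.load('pics/topW.npy');s=W[172:200,210:235].reshape(-1,3);s=s[s[:,2]>40];print(np.median(s,0))
"
```

```text
t 0.15 pos [ 162.2 -577.2  247.4] rot [-1.7992e+02 -1.0000e-02  1.5690e+01] F [-0.7 -0.6 -0.1] gap 85.2
turn [-7.000e-02 -5.000e-02 -5.931e+01] shift [ 0.4226 -0.4881  0.0482]
[611.94088158 159.36154661  47.93967262]
```

Request:
jog_arm([
  [[0,0,-59.3],[0.4225,-0.488,0.047],1],
  [[0,0,-59.3],[0.4225,-0.488,0.047],1],
  [[0,0,-59.3],[0.4225,-0.488,0.047],1],
  [[0,0,-59.3],[0.4225,-0.488,0.047],1],
  [[0,0,-59.3],[0.4225,-0.488,0.047],1],
  [[0,0,-59.3],[0.4225,-0.488,0.047],1],
  [[0,0,-59.3],[0.4225,-0.488,0.047],1],
  [[0,0,-59.3],[0.4225,-0.488,0.047],1],
  [[0,0,-59.3],[0.4225,-0.488,0.047],1],
  [[0,0,-59.3],[0.4225,-0.488,0.047],1],
  [[0,0,-59.3],[0.4225,-0.488,0.047],1],
  [[0,0,-59.3],[0.4225,-0.488,0.047],1],
])

```text
time: 1.65
tool_pos: [437.0, 7.9, 200.8]
tcp_rot: [-179.9, 0.0, 75.2]
ft_force: [0.2, -0.8, -0.1]
finger_gap: 85.4
```

```bash
cat >> h.py <<'E'
def look(n,u=None):
    s=sense();i=camera_info("wrist");p,d=snapshot("wrist");cv2.imwrite(f"pics/{n}.png",p)
    np.savez(f"pics/{n}.npz",d=d,p=p,i=np.array([i],object))
    return i,p,d
E
python3 -c "
from h import *
look('w1');plan(442,264,200)"
```

```text
t 1.7 pos [436.8   6.8 200.9] rot [-1.7994e+02  3.0000e-02  7.5100e+01] F [-0.4 -0.2 -0.3] gap 85.3
turn [-0.06  0.03  0.1 ] shift [ 0.2499 -0.0611  0.0009]
```

View pics/w1.png

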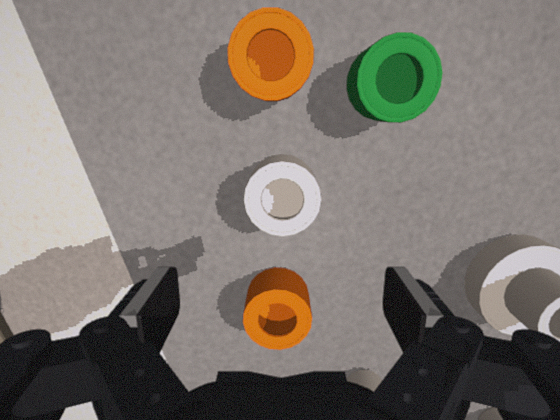

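The wide white pot is at (282,198), centred under the gripper. Next I measure it in this view.

```bash
cat >> h.py <<'E'
def load(n):
    a=np.load(f"pics/{n}.npz",allow_pickle=True);return a["i"][0],a["p"],a["d"]
def rays(info,uv,z):
    f=210/np.tan(np.radians(info["fov_y"]/2));uv=np.asarray(uv,float).reshape(-1,2)
    d=np.c_[(uv-[info["cx"],info["cy"]])/f,np.ones(len(uv))]
    d=R.from_euler('xyz',info["orientation"],degrees=True).apply(d)
    return info["origin"]+d*((z-info["origin"][2])/d[:,2])[:,None]
def fitc(P,r0=30):
    f=lambda p:np.hypot(P[:,0]-p[0],P[:,1]-p[1])-p[2]
    return least_squares(f,[*P.mean(0),r0],loss='soft_l1',f_scale=1.).x
def rim(n,x,y,zr,lo,win=50):
    i,p,d=load(n);W=cloud(i,d);z=W[...,2]
    m=((z>lo)&(z<zr+10)&(np.hypot(W[...,0]-x,W[...,1]-y)<win)).astype(np.uint8)
    k,l,st,_=cv2.connectedComponentsWithStats(m);k=1+st[1:,4].argmax();m=(l==k).astype(np.uint8)
    cs,_=cv2.findContours(m,cv2.RETR_CCOMP,cv2.CHAIN_APPROX_NONE);cs=sorted(cs,key=len)[::-1]
    print("rim z median",np.median(z[m>0]).round(1))
    for c in cs[:2]:
        if len(c)>15: print(n,len(c),"circle x y r",fitc(rays(i,c[:,0],zr)[:,:2]).round(1))
E
python3 -c "
from h import *
rim('w1',437,7,52,44)
rim('w1',456,115,52,44);rim('w1',544,75,52,44)
"
```

```text
rim z median 51.4
w1 217 circle x y r [436.8   6.7  31.3]
w1 119 circle x y r [436.8   6.7  17.5]
rim z median 51.3
w1 256 circle x y r [456.2 113.6  31.2]
w1 142 circle x y r [456.2 113.5  17.4]
rim z median 51.3
w1 252 circle x y r [543.7  73.9  31.5]
w1 138 circle x y r [543.7  73.9  17.4]
```

Request:
jog_arm([
  [[0,0,0],[0.25,-0.061,0.001],1],
  [[0,0,0],[0.25,-0.061,0.001],1],
  [[0,0,0],[0.25,-0.061,0.001],1],
  [[0,0,0],[0.25,-0.061,0.001],1],
  [[0,0,0],[0.25,-0.061,0.001],1],
  [[0,0,0],[0.25,-0.061,0.001],1],
  [[0,0,0],[0.25,-0.061,0.001],1],
])

```text
time: 2.58
tool_pos: [443.3, 261.8, 200.3]
tcp_rot: [180.0, 0.0, 74.9]
ft_force: [0.1, -0.0, -0.7]
finger_gap: 85.2
```

```bash
python3 -c "
from h import *
look('w2');plan(437,7,90)"
```

```text
t 2.625 pos [443.3 261.9 200.4] rot [1.7999e+02 2.0000e-02 7.4850e+01] F [ 0.6 -0.  -0.2] gap 85.2
turn [ 0.01  0.02 -0.15] shift [-0.2476  0.0605  0.1105]
```

View pics/w2.png

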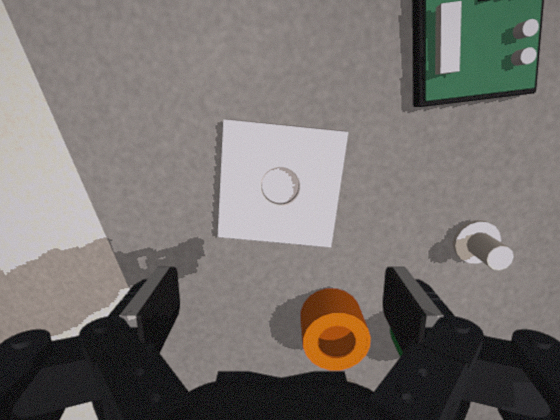

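The hole is at (280,185) on the plate, and the cap knob at (498,257).

```bash
python3 - <<'E'
from h import *
i,p,d=load('w2')
W=cloud(i,d);z=W[...,2]
m=((z>9)&(z<20)).astype(np.uint8);m[:110]=0;m[250:]=0;m[:,:210]=0;m[:,355:]=0
m=cv2.morphologyEx(m,cv2.MORPH_OPEN,np.ones((3,3)))
cs,_=cv2.findContours(m,cv2.RETR_CCOMP,cv2.CHAIN_APPROX_NONE);cs=sorted(cs,key=cv2.contourArea)[::-1]
P=rays(i,cs[0][:,0],14)[:,:2].astype(np.float32);print(cv2.minAreaRect(P),np.median(z[m>0]))
for c in cs[1:3]:
    if len(c)>15: print(len(c),fitc(rays(i,c[:,0],14)[:,:2],17))
E=cv2.Canny(p,40,120);E[:160]=0;E[215:]=0;E[:,:255]=0;E[:,308:]=0
v,u=np.nonzero(E);Q=rays(i,np.c_[u,v],14)[:,:2];r=np.hypot(*(Q-np.median(Q,0)).T);print("edge",fitc(Q[r<25],17),len(Q))
rim('w2',610,158,48,43,30)
E
```

```text
((441.9627685546875, 263.03961181640625), (110.0552978515625, 109.81343841552734), 69.23062896728516) 13.491244575262556
113 [441.99599301 263.63146618  17.51685659]
edge [441.75116581 263.33676239  16.85737164] 266
rim z median 47.4
w2 80 circle x y r [611.2 160.   12.1]
```

Request:
jog_arm([
  [[0,0,0],[-0.248,0.0605,0.0],1],
  [[0,0,0],[-0.248,0.0605,0.0],1],
  [[0,0,0],[-0.248,0.0605,0.0],1],
  [[0,0,0],[-0.248,0.0605,0.03],1],
  [[0,0,0],[-0.248,0.0605,0.07],1],
  [[0,0,0],[-0.248,0.0605,0.11],1],
  [[0,0,0],[-0.248,0.0605,0.11],1],
  [[0,0,0],[-0.248,0.0605,0.11],1],
])

```text
time: 3.62
tool_pos: [437.8, 8.0, 91.9]
tcp_rot: [179.9, -0.0, 74.9]
ft_force: [0.3, -0.1, 0.1]
finger_gap: 85.3
```

```bash
python3 - <<'E'
from h import *
i,p,d=look('w3');plan(436.8,6.9,31)
rim('w3',437,7,52,44)
E
```

```text
t 3.675 pos [438.5   8.1  92.5] rot [ 1.7982e+02 -3.0000e-02  7.4970e+01] F [-0.2 -0.1 -0.2] gap 85.4
turn [ 0.18 -0.03 -0.03] shift [-0.0016 -0.0015  0.0615]
rim z median 51.4
w3 337 circle x y r [437.    7.1  31.6]
w3 184 circle x y r [437.1   7.3  17.1]
```

View pics/w3.png

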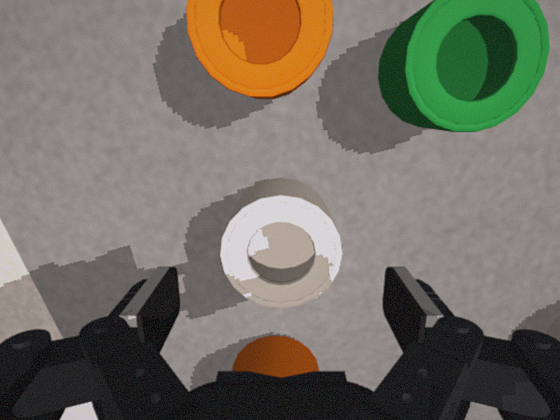

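The wide pot is between the open jaws at (281,250), and its position agrees to within 0.3 mm. I'll descend and grip.

Request:
jog_arm([
  [[0,0,0],[-0.0015,-0.0012,0.02],1],
  [[0,0,0],[-0.0015,-0.0012,0.04],1],
  [[0,0,0],[-0.0015,-0.0012,0.055],1],
  [[0,0,0],[-0.0015,-0.0012,0.0615],1],
  [[0,0,0],[-0.0015,-0.0012,0.0615],1],
  [[0,0,0],[-0.0015,-0.0012,0.0615],0.3],
  [[0,0,0],[-0.0015,-0.0012,0.0615],0],
  [[0,0,0],[-0.0015,-0.0012,0.0615],-0.5],
  [[0,0,0],[-0.0015,-0.0012,0.0615],-1],
  [[0,0,0],[-0.0015,-0.0012,0.0615],-1],
  [[0,0,0],[-0.0015,-0.0012,0.0615],-1],
], force=45)

```text
time: 5.05
tool_pos: [436.4, 7.2, 30.1]
tcp_rot: [179.9, -0.0, 75.0]
ft_force: [-3.0, 0.1, 7.1]
finger_gap: 63.8
```

```bash
python3 - <<'E'
from h import *
i,p,d=look('w4');plan(437,7,130)
rim('w4',437,7,52,44)
E
```

```text
t 5.1 pos [436.4   7.3  30.1] rot [ 1.7992e+02 -2.0000e-02  7.4990e+01] F [-1.8  1.   5.7] gap 63.7
turn [ 0.08 -0.02 -0.01] shift [-0.0001  0.0008 -0.0999]
rim z median 51.4
w4 775 circle x y r [436.3   9.2  32.2]
w4 257 circle x y r [436.1   8.5  16.5]
```

View pics/w4.png

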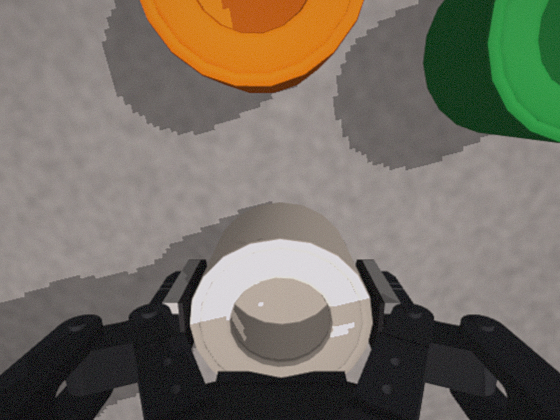

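Gripped, with a gap of 63.8 mm. I'll lift it and carry it over the plate.

Request:
jog_arm([
  [[0,0,0],[0,0,-0.02],-1],
  [[0,0,0],[0,0,-0.06],-1],
  [[0,0,0],[0,0,-0.1],-1],
  [[0,0,0],[0.04,-0.01,-0.1],-1],
  [[0,0,0],[0.09,-0.022,-0.1],-1],
  [[0,0,0],[0.14,-0.034,-0.1],-1],
  [[0,0,0],[0.19,-0.046,-0.1],-1],
  [[0,0,0],[0.23,-0.056,-0.1],-1],
  [[0,0,0],[0.2488,-0.061,-0.1],-1],
  [[0,0,0],[0.2488,-0.061,-0.1],-1],
  [[0,0,0],[0.2488,-0.061,-0.1],-1],
  [[0,0,0],[0.2488,-0.061,-0.1],-1],
])

```text
time: 6.6
tool_pos: [441.3, 262.3, 128.8]
tcp_rot: [180.0, 0.0, 74.9]
ft_force: [-0.6, 0.5, -0.9]
finger_gap: 63.9
```

```bash
cat >> h.py <<'E'
def rimcol(n,z,u,v,rad,show=None):
    """mouth circle from dark/bright edge inside; returns world"""
    i,p,d=load(n);W=cloud(i,d)
    return W[v,u]
E
python3 - <<'E'
from h import *
i,p,d=look('w5');plan(442,263.4,55)
W=cloud(i,d);T=sense()["tool_pos"]
# mouth contour: points at rim height -> hole contour
z=W[...,2];zr=T[2]+22
m=((z>zr-5)&(z<zr+5)).astype(np.uint8)
cs,_=cv2.findContours(m,cv2.RETR_CCOMP,cv2.CHAIN_APPROX_NONE)
for c in sorted(cs,key=len)[::-1][:4]:
    print(len(c),c[:,0].min(0),c[:,0].max(0),fitc(rays(i,c[:,0],zr)[:,:2]).round(1))
E
```

```text
t 6.65 pos [441.3 262.4 128.8] rot [1.800e+02 1.000e-02 7.491e+01] F [ 0.1 -1.  -1.7] gap 64.1
turn [ 0.    0.01 -0.09] shift [0.0012 0.0004 0.0738]
723 [148 234] [412 376] [441.1 263.8  31.5]
265 [231 276] [330 360] [441.  263.5  16.6]
6 [370 304] [372 307] [472.  260.8   0.5]
6 [178 308] [181 310] [409.  276.4   0.5]
```

View pics/w5.png

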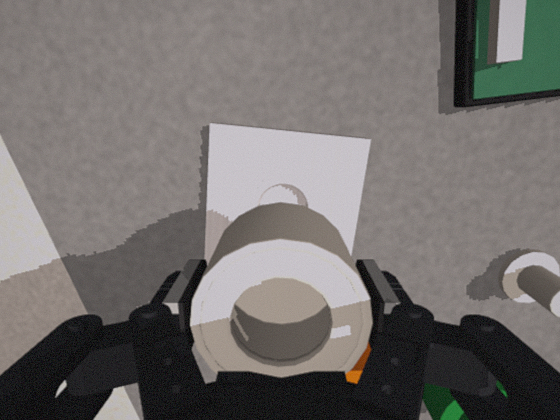

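The pot is held level and its mouth is within about 1 mm of the hole axis. I'll lower it.

Request:
jog_arm([
  [[0,0,0],[0.0007,0.0005,0.03],-1],
  [[0,0,0],[0.0007,0.0005,0.055],-1],
  [[0,0,0],[0.0007,0.0005,0.07],-1],
  [[0,0,0],[0.0007,0.0005,0.078],-1],
  [[0,0,0],[0.0007,0.0005,0.083],-1],
  [[0,0,0],[0.0007,0.0005,0.087],-1],
  [[0,0,0],[0.0007,0.0005,0.0895],-1],
  [[0,0,0],[0.0007,0.0005,0.0895],-1],
  [[0,0,0],[0.0007,0.0005,0.0895],-1],
])

```text
time: 7.78
tool_pos: [441.9, 264.1, 39.6]
tcp_rot: [180.0, -0.0, 75.0]
ft_force: [-0.5, 0.6, -1.4]
finger_gap: 64.0
```

Request:
jog_arm([
  [[0,0,0],[-0.0008,0,0.0008],-1],
  [[0,0,0],[-0.0008,0,0.0016],-1],
  [[0,0,0],[-0.0008,0,0.0018],-1],
  [[0,0,0],[-0.0008,0,0.0018],-1],
])

```text
time: 8.28
tool_pos: [441.7, 263.2, 38.1]
tcp_rot: [180.0, 0.0, 75.0]
ft_force: [-2.7, -0.9, 5.3]
finger_gap: 64.0
```

```bash
python3 - <<'E'
from h import *
i,p,d=look('w6');plan(442,263.4,55)
E
```

```text
t 8.325 pos [441.6 263.2  38.1] rot [180.     0.    74.99] F [-2.  -2.3  5.9] gap 63.5
turn [ 0.    0.   -0.01] shift [ 0.0003  0.0003 -0.0169]
```

View pics/w6.png

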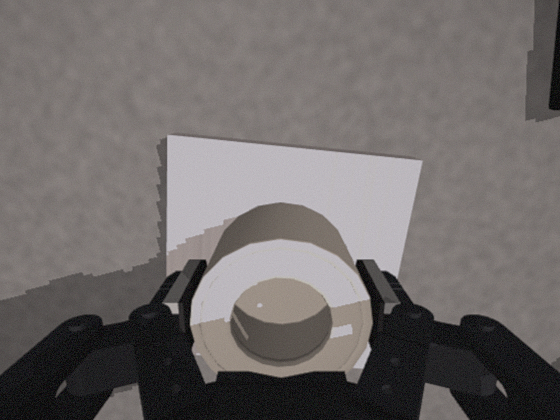

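Contact came at the expected seated height of 38.1 mm. I'll release and rise.

Request:
jog_arm([
  [[0,0,0],[0,0,0],-0.3],
  [[0,0,0],[0,0,0],0.2],
  [[0,0,0],[0,0,0],0.6],
  [[0,0,0],[0,0,0],1],
  [[0,0,0],[0,0,0],1],
  [[0,0,0],[0,0,-0.03],1],
  [[0,0,0],[0,0,-0.08],1],
  [[0,0,0],[0,0,-0.13],1],
  [[0,0,0],[0,0,-0.162],1],
  [[0,0,0],[0,0,-0.162],1],
  [[0,0,0],[0,0,-0.162],1],
])

```text
time: 9.7
tool_pos: [441.2, 263.1, 198.7]
tcp_rot: [-180.0, 0.0, 75.0]
ft_force: [-0.3, -0.3, -0.5]
finger_gap: 85.4
```

```bash
python3 - <<'E'
from h import *
i,p,d=look('w7');plan(639,-143.2,200)
rim('w7',442,263,60,52)
E
```

```text
t 9.75 pos [440.8 262.9 198. ] rot [-1.799e+02  8.000e-02  7.499e+01] F [-0.5 -0.7 -0.2] gap 85.5
turn [-0.1   0.08 -0.01] shift [-0.3409  0.2966 -0.002 ]
rim z median 59.4
w7 225 circle x y r [441.  263.   31.4]
w7 123 circle x y r [440.9 262.9  17.4]
```

View pics/w7.png

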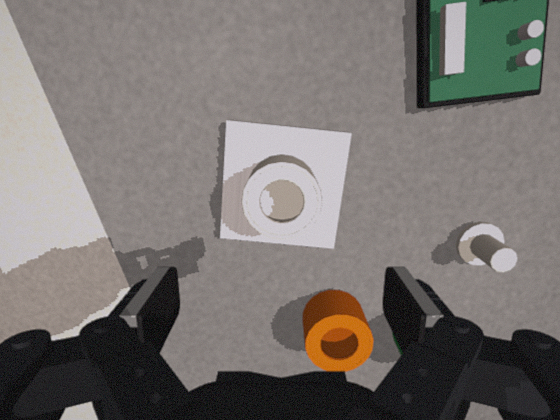

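The wide pot is seated: its rim reads 59.4 mm where 60 is expected (the camera bias is −0.6), with the centre at (441,263). Next is the middle pot.

Request:
jog_arm([
  [[0,0,0],[-0.341,0.2965,-0.001],1],
  [[0,0,0],[-0.341,0.2965,-0.001],1],
  [[0,0,0],[-0.341,0.2965,-0.001],1],
  [[0,0,0],[-0.341,0.2965,-0.001],1],
  [[0,0,0],[-0.341,0.2965,-0.001],1],
  [[0,0,0],[-0.341,0.2965,-0.001],1],
  [[0,0,0],[-0.341,0.2965,-0.001],1],
  [[0,0,0],[-0.341,0.2965,-0.001],1],
  [[0,0,0],[-0.341,0.2965,-0.001],1],
  [[0,0,0],[-0.341,0.2965,-0.001],1],
])

```text
time: 11.0
tool_pos: [638.9, -141.3, 199.6]
tcp_rot: [-179.9, -0.0, 75.1]
ft_force: [0.2, 0.4, 0.0]
finger_gap: 85.5
```

```bash
python3 - <<'E'
from h import *
i,p,d=look('w8');rim('w8',639,-143,82,74)
rim('w8',639,-143,36,28,60)
plan(639,-143.2,62)
E
```

```text
rim z median 81.3
w8 201 circle x y r [ 640.  -144.6   26.5]
w8 129 circle x y r [ 640.  -144.7   17.3]
rim z median 35.5
w8 307 circle x y r [ 638.8 -144.7   47.2]
w8 216 circle x y r [ 637.2 -156.2   33.7]
t 11.05 pos [ 639.1 -141.2  200.1] rot [-1.7994e+02 -2.0000e-02  7.5080e+01] F [0.6 0.5 0.1] gap 85.4
turn [-0.06 -0.02  0.08] shift [-0.002   0.0006  0.1381]
```

View pics/w8.png

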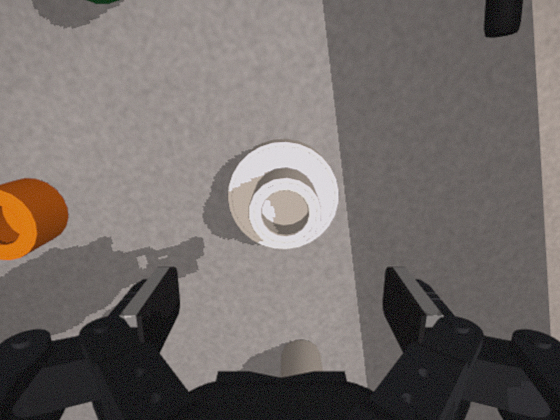

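The middle pot is at (285,213) px, which gives (640,−144.6), standing on the broad pot. I'll descend with the tips above the broad pot's top face.

Request:
jog_arm([
  [[0,0,0],[-0.003,0.0017,0.04],1],
  [[0,0,0],[-0.003,0.0017,0.08],1],
  [[0,0,0],[-0.003,0.0017,0.105],1],
  [[0,0,0],[-0.003,0.0017,0.125],1],
  [[0,0,0],[-0.003,0.0017,0.136],1],
  [[0,0,0],[-0.003,0.0017,0.136],1],
  [[0,0,0],[-0.003,0.0017,0.136],0.5],
  [[0,0,0],[-0.003,0.0017,0.136],0.4],
])

```text
time: 12.05
tool_pos: [641.4, -146.6, 65.9]
tcp_rot: [179.9, 0.0, 75.0]
ft_force: [0.1, 0.0, 0.6]
finger_gap: 59.8
```

```bash
python3 - <<'E'
from h import *
i,p,d=look('w9');rim('w9',639,-143,82,74)
plan(640,-144.6,63)
E
```

```text
rim z median 81.3
w9 629 circle x y r [ 639.  -143.5   27.6]
w9 247 circle x y r [ 640.5 -143.5   16.5]
t 12.1 pos [ 641.2 -146.5   65.6] rot [179.9    0.    74.98] F [ 0.2  0.4 -0.7] gap 59.7
turn [ 0.1   0.   -0.02] shift [ 0.0016 -0.0016  0.0026]
```

View pics/w9.png

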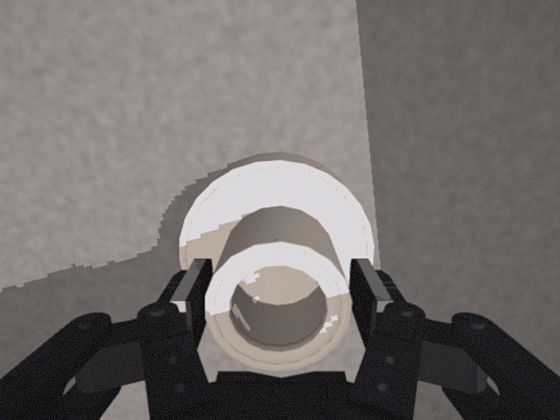

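Request:
jog_arm([
  [[0,0,0],[0.002,-0.001,0.002],0.4],
  [[0,0,0],[0.002,-0.001,0.002],0.4],
  [[0,0,0],[0.002,-0.001,0.002],0],
  [[0,0,0],[0.002,-0.001,0.002],-0.5],
  [[0,0,0],[0.002,-0.001,0.002],-1],
  [[0,0,0],[0.002,-0.001,0.002],-1],
  [[0,0,0],[0.002,-0.001,0.002],-1],
])

```text
time: 12.98
tool_pos: [640.1, -144.1, 62.7]
tcp_rot: [180.0, -0.0, 75.0]
ft_force: [-1.3, -0.1, 5.0]
finger_gap: 53.1
```

Request:
jog_arm([
  [[0,0,0],[0,0,-0.008],-1],
  [[0,0,0],[0,0,-0.02],-1],
  [[0,0,0],[0,0,-0.05],-1],
  [[0,0,0],[0,0,-0.09],-1],
  [[0,0,0],[0,0,-0.127],-1],
  [[0,0,0],[0,0,-0.127],-1],
  [[0,0,0],[0,0,-0.127],-1],
])

```text
time: 13.85
tool_pos: [639.7, -144.1, 189.1]
tcp_rot: [-180.0, 0.0, 75.0]
ft_force: [-0.1, -0.1, -1.2]
finger_gap: 53.9
```

```bash
cat >> h.py <<'E'
def held(n,up):
    i,p,d=look(n);W=cloud(i,d);T=sense()["tool_pos"];z=W[...,2];zr=T[2]+up
    m=((z>zr-5)&(z<zr+5)).astype(np.uint8);print("TCP",T.round(1),"zmed",np.median(z[m>0]))
    cs,_=cv2.findContours(m,cv2.RETR_CCOMP,cv2.CHAIN_APPROX_NONE)
    for c in sorted(cs,key=len)[::-1][:2]: print(len(c),fitc(rays(i,c[:,0],zr)[:,:2]).round(1))
E
python3 - <<'E'
from h import *
held('w10',18)
rim('w10',639,-143,36,28,60)
plan(441,263,190)
E
```

```text
TCP [ 639.2 -143.9  188. ] zmed 207.61532541098416
701 [ 639.  -144.4   28.1]
251 [ 638.9 -144.7   16.8]
rim z median 35.4
w10 384 circle x y r [ 640.1 -139.9   42.9]
t 13.9 pos [ 639.2 -143.9  188. ] rot [-179.87   -0.     74.99] F [ 0.4  0.  -2.2] gap 53.5
turn [-0.13 -0.   -0.01] shift [ 0.3416 -0.2968 -0.0013]
```

View pics/w10.png

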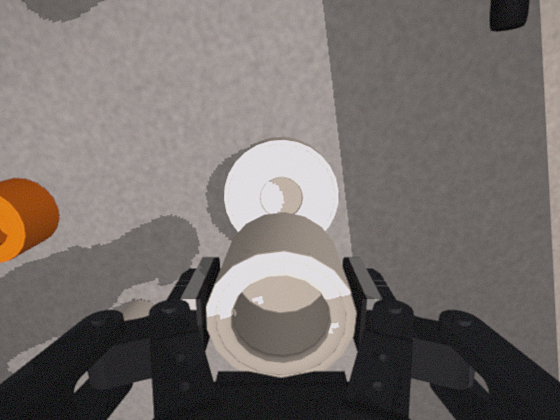

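The middle pot was lifted alone, and the broad pot stayed put. I'll carry it to the tower.

Request:
jog_arm([
  [[0,0,0],[0.03,-0.026,0],-1],
  [[0,0,0],[0.075,-0.065,0],-1],
  [[0,0,0],[0.12,-0.104,0],-1],
  [[0,0,0],[0.165,-0.143,0],-1],
  [[0,0,0],[0.21,-0.182,0],-1],
  [[0,0,0],[0.255,-0.222,0],-1],
  [[0,0,0],[0.3,-0.261,0],-1],
  [[0,0,0],[0.33,-0.287,0],-1],
  [[0,0,0],[0.3415,-0.297,0],-1],
  [[0,0,0],[0.3415,-0.297,0],-1],
  [[0,0,0],[0.3415,-0.297,0],-1],
  [[0,0,0],[0.3415,-0.297,0],-1],
])

```text
time: 15.4
tool_pos: [442.2, 261.5, 189.3]
tcp_rot: [-180.0, 0.0, 74.9]
ft_force: [0.6, -0.2, -0.7]
finger_gap: 53.7
```

```bash
python3 - <<'E'
from h import *
held('w11',18)
plan(441,263,87)
E
```

```text
TCP [442.2 261.6 189.4] zmed 207.93912899651804
707 [441.7 261.6  28. ]
250 [441.6 261.5  16.7]
t 15.45 pos [442.2 261.6 189.4] rot [-1.800e+02  1.000e-02  7.488e+01] F [-0.2 -0.  -1.5] gap 53.4
turn [-0.    0.01 -0.12] shift [ 0.001  -0.0015  0.1024]
```

View pics/w11.png

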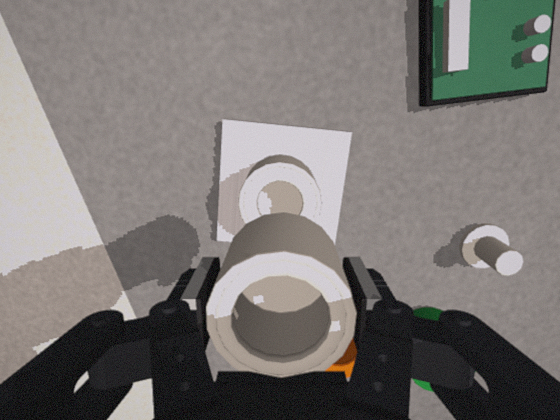

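Request:
jog_arm([
  [[0,0,0],[0.001,-0.001,0.035],-1],
  [[0,0,0],[0.001,-0.001,0.065],-1],
  [[0,0,0],[0.001,-0.001,0.082],-1],
  [[0,0,0],[0.001,-0.001,0.088],-1],
  [[0,0,0],[0.001,-0.001,0.092],-1],
  [[0,0,0],[0.001,-0.001,0.092],-1],
  [[0,0,0],[0.001,-0.001,0.092],-1],
])

```text
time: 16.32
tool_pos: [441.5, 264.2, 98.4]
tcp_rot: [179.9, -0.1, 75.0]
ft_force: [-0.2, -0.5, -0.9]
finger_gap: 53.6
```

```bash
python3 - <<'E'
from h import *
held('w12',18)
plan(441,263,87)
E
```

```text
TCP [441.4 264.2  98.3] zmed 117.01968833489215
698 [440.9 264.2  27.9]
251 [440.8 264.1  16.7]
t 16.375 pos [441.4 264.2  98.3] rot [ 1.7994e+02 -5.0000e-02  7.5000e+01] F [-0.7  0.2 -0.7] gap 53.8
turn [ 0.06 -0.05 -0.  ] shift [-0.0013 -0.0001  0.0113]
```

View pics/w12.png

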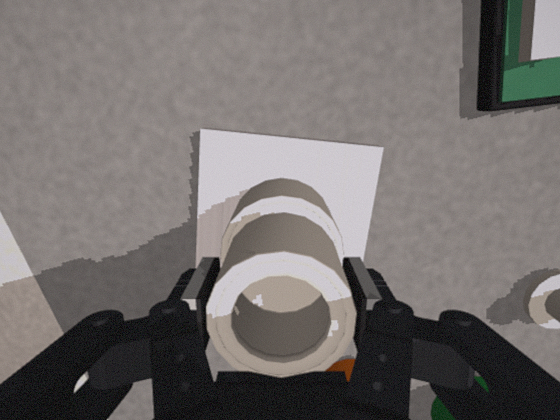

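Request:
jog_arm([
  [[0,0,0],[-0.001,0,0.002],-1],
  [[0,0,0],[-0.001,0,0.005],-1],
  [[0,0,0],[-0.001,0,0.008],-1],
  [[0,0,0],[-0.001,0,0.01],-1],
  [[0,0,0],[-0.001,0,0.0115],-1],
  [[0,0,0],[-0.001,0,0.0118],-1],
  [[0,0,0],[-0.001,0,0.0118],-1],
])

```text
time: 17.25
tool_pos: [440.6, 263.0, 86.8]
tcp_rot: [-180.0, 0.0, 75.0]
ft_force: [-5.3, -2.2, 10.2]
finger_gap: 53.3
```

It seated at the expected height. I'll release and rise.

Request:
jog_arm([
  [[0,0,0],[0,0,-0.0003],-0.3],
  [[0,0,0],[0,0,-0.0003],0.2],
  [[0,0,0],[0,0,-0.0003],0.5],
  [[0,0,0],[0,0,-0.0003],0.8],
  [[0,0,0],[0,0,-0.0003],1],
  [[0,0,0],[0,0,-0.03],1],
  [[0,0,0],[0,0,-0.08],1],
  [[0,0,0],[0,0,-0.13],1],
  [[0,0,0],[0,0,-0.16],1],
  [[0,0,0],[0,0,-0.16],1],
  [[0,0,0],[0,0,-0.16],1],
])

```text
time: 18.62
tool_pos: [440.3, 262.8, 244.7]
tcp_rot: [-180.0, 0.0, 75.0]
ft_force: [-0.4, -0.1, -1.1]
finger_gap: 85.4
```

```bash
python3 - <<'E'
from h import *
i,p,d=look('w13');plan(466.5,-237,200)
rim('w13',441,263,106,98);rim('w13',441,263,60,52)
E
```

```text
t 18.675 pos [440.  262.6 244. ] rot [-1.7989e+02  9.0000e-02  7.4990e+01] F [-0.4  0.8 -0.1] gap 85.3
turn [-0.11  0.09 -0.01] shift [-0.4756  0.1552  0.0445]
rim z median 105.3
w13 187 circle x y r [440.1 262.3  26.5]
w13 122 circle x y r [440.1 262.3  17.3]
rim z median 64.6
w13 110 circle x y r [437.5 252.6  17.9]
```

View pics/w13.png

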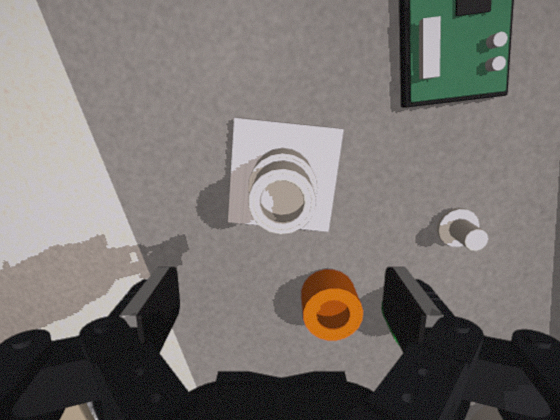

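The middle pot is seated: its rim reads 105.3 mm where 106 is expected. Now the narrow pot.

Request:
jog_arm([
  [[0,0,0],[-0.4755,0.155,0.0445],1],
  [[0,0,0],[-0.4755,0.155,0.0445],1],
  [[0,0,0],[-0.4755,0.155,0.0445],1],
  [[0,0,0],[-0.4755,0.155,0.0445],1],
  [[0,0,0],[-0.4755,0.155,0.0445],1],
  [[0,0,0],[-0.4755,0.155,0.0445],1],
  [[0,0,0],[-0.4755,0.155,0.0445],1],
  [[0,0,0],[-0.4755,0.155,0.0445],1],
  [[0,0,0],[-0.4755,0.155,0.0445],1],
  [[0,0,0],[-0.4755,0.155,0.0445],1],
  [[0,0,0],[-0.4755,0.155,0.0445],1],
  [[0,0,0],[-0.4755,0.155,0.0445],1],
])

```text
time: 20.18
tool_pos: [467.4, -235.3, 201.3]
tcp_rot: [180.0, -0.0, 75.1]
ft_force: [-0.2, -0.0, 0.9]
finger_gap: 85.2
```

```bash
python3 - <<'E'
from h import *
i,p,d=look('w14');rim('w14',466,-237,52,44)
plan(466.5,-237,32)
E
```

```text
rim z median 51.1
w14 149 circle x y r [ 466.7 -238.    21.5]
w14 119 circle x y r [ 466.8 -237.5   17.2]
t 20.225 pos [ 467.5 -235.4  201.4] rot [179.98   0.    75.09] F [-1.4 -0.5 -0. ] gap 85.2
turn [0.02 0.   0.09] shift [-0.0018 -0.0006  0.1694]
```

View pics/w14.png

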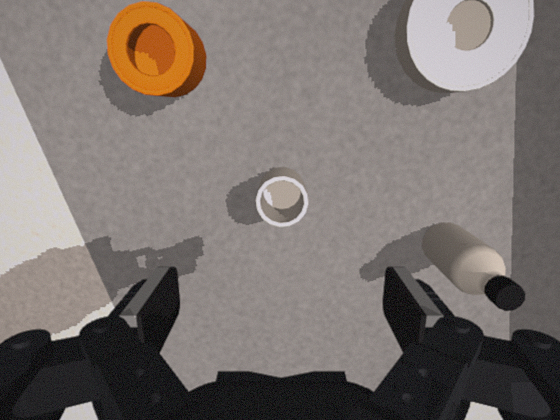

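The narrow pot is at (282,201) px, which gives (466.7,−237.8). The bottle is well clear.

Request:
jog_arm([
  [[0,0,0],[-0.0015,0,0.05],1],
  [[0,0,0],[-0.0015,0,0.1],1],
  [[0,0,0],[-0.0015,0,0.135],1],
  [[0,0,0],[-0.0015,0,0.155],0.5],
  [[0,0,0],[-0.0015,0,0.167],0.3],
  [[0,0,0],[-0.0015,0,0.167],0.2],
  [[0,0,0],[-0.0015,0,0.167],0.2],
])

```text
time: 21.1
tool_pos: [467.7, -238.3, 35.4]
tcp_rot: [179.9, 0.0, 75.0]
ft_force: [0.4, 0.2, 1.2]
finger_gap: 51.4
```

```bash
python3 - <<'E'
from h import *
i,p,d=look('w15');rim('w15',466,-237,52,44,30)
plan(466.7,-237.8,32)
E
```

```text
rim z median 50.9
w15 349 circle x y r [ 467.1 -236.9   22.1]
w15 278 circle x y r [ 467.5 -235.6   15.8]
t 21.15 pos [ 467.7 -238.4   35.6] rot [1.7988e+02 4.0000e-02 7.5000e+01] F [-0.5  0.1  0.9] gap 50.9
turn [ 0.12  0.04 -0.  ] shift [ 0.0003 -0.0012  0.0036]
```

View pics/w15.png

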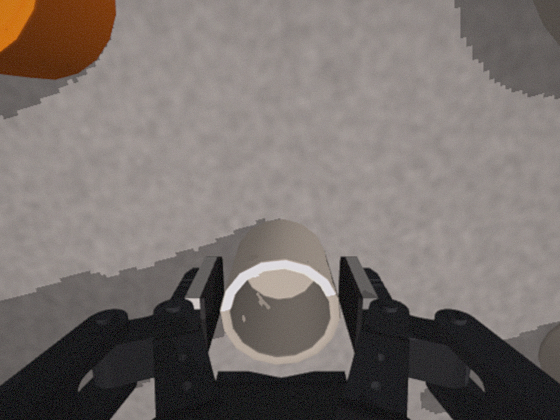

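Request:
jog_arm([
  [[0,0,0],[0.0007,-0.0008,0.0025],0.2],
  [[0,0,0],[0.0007,-0.0008,0.0025],0.2],
  [[0,0,0],[0.0007,-0.0008,0.0025],-0.3],
  [[0,0,0],[0.0007,-0.0008,0.0025],-0.7],
  [[0,0,0],[0.0007,-0.0008,0.0025],-1],
  [[0,0,0],[0.0007,-0.0008,0.0025],-1],
  [[0,0,0],[0.0007,-0.0008,0.0025],-1],
])

```text
time: 22.02
tool_pos: [466.5, -237.2, 32.2]
tcp_rot: [180.0, 0.0, 75.0]
ft_force: [-0.4, 0.8, 5.1]
finger_gap: 43.4
```

Request:
jog_arm([
  [[0,0,0],[0,0,-0.01],-1],
  [[0,0,0],[0,0,-0.04],-1],
  [[0,0,0],[0,0,-0.09],-1],
  [[0,0,0],[0,0,-0.14],-1],
  [[0,0,0],[0,0,-0.18],-1],
  [[0,0,0],[0,0,-0.2],-1],
  [[0,0,0],[0,0,-0.2],-1],
  [[0,0,0],[0,0,-0.2],-1],
])

```text
time: 23.02
tool_pos: [465.3, -236.5, 229.4]
tcp_rot: [-179.8, -0.1, 75.0]
ft_force: [-0.4, 0.7, -0.7]
finger_gap: 43.5
```

```bash
python3 - <<'E'
from h import *
held('w16',18)
plan(440.2,262.5,232)
E
```

```text
TCP [ 465.2 -236.4  229.2] zmed 248.23438724309034
613 [ 464.6 -237.3   23.9]
280 [ 464.9 -236.2   16.3]
t 23.075 pos [ 465.2 -236.4  229.2] rot [-1.7978e+02 -7.0000e-02  7.4990e+01] F [-0.8 -0.7 -0.3] gap 43.2
turn [-0.22 -0.07 -0.01] shift [ 0.4754 -0.1533 -0.0017]
```

View pics/w16.png

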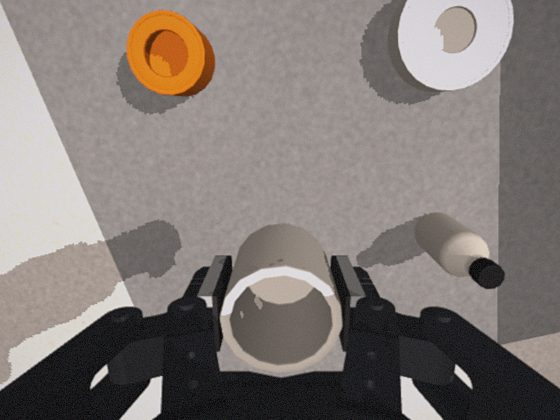

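The narrow pot is held upright. I'll carry it to the tower.

Request:
jog_arm([
  [[0,0,0],[0.035,-0.011,0],-1],
  [[0,0,0],[0.085,-0.0275,0],-1],
  [[0,0,0],[0.14,-0.045,0],-1],
  [[0,0,0],[0.195,-0.063,0],-1],
  [[0,0,0],[0.25,-0.081,0],-1],
  [[0,0,0],[0.305,-0.098,0],-1],
  [[0,0,0],[0.36,-0.116,0],-1],
  [[0,0,0],[0.415,-0.134,0],-1],
  [[0,0,0],[0.455,-0.147,0],-1],
  [[0,0,0],[0.4755,-0.1533,0],-1],
  [[0,0,0],[0.4755,-0.1533,0],-1],
  [[0,0,0],[0.4755,-0.1533,0],-1],
])

```text
time: 24.58
tool_pos: [440.8, 261.1, 230.4]
tcp_rot: [-179.9, 0.1, 75.0]
ft_force: [-0.0, -0.9, -0.3]
finger_gap: 43.5
```

```bash
python3 - <<'E'
from h import *
held('w17',18)
plan(440.4,262.7,143)
E
```

```text
TCP [441.1 260.9 230.8] zmed 249.28315176622334
611 [440.3 260.6  23.7]
273 [440.4 261.6  16.4]
t 24.625 pos [441.1 260.9 230.8] rot [-1.7994e+02  8.0000e-02  7.4940e+01] F [-0.4 -0.2 -0.1] gap 43.7
turn [-0.06  0.08 -0.06] shift [ 0.0017 -0.001   0.0878]
```

Request:
jog_arm([
  [[0,0,0],[0.0007,-0.0005,0.035],-1],
  [[0,0,0],[0.0007,-0.0005,0.063],-1],
  [[0,0,0],[0.0007,-0.0005,0.078],-1],
  [[0,0,0],[0.0007,-0.0005,0.084],-1],
  [[0,0,0],[0.0007,-0.0005,0.086],-1],
  [[0,0,0],[0.0007,-0.0005,0.086],-1],
  [[0,0,0],[0.0007,-0.0005,0.086],-1],
])

```text
time: 25.5
tool_pos: [441.5, 263.0, 146.6]
tcp_rot: [179.9, -0.1, 75.0]
ft_force: [-0.3, 0.1, -0.5]
finger_gap: 43.3
```

```bash
python3 - <<'E'
from h import *
held('w18',18)
plan(440.4,262.7,132.2)
E
```

```text
TCP [441.4 263.  146.5] zmed 165.47136040986715
610 [440.8 262.4  23.9]
280 [441.  263.3  16.3]
t 25.55 pos [441.4 263.  146.5] rot [ 1.7994e+02 -5.0000e-02  7.4990e+01] F [-0.3 -0.3 -0.5] gap 43.5
turn [ 0.06 -0.05 -0.01] shift [-0.0006 -0.0009  0.0143]
```

View pics/w18.png

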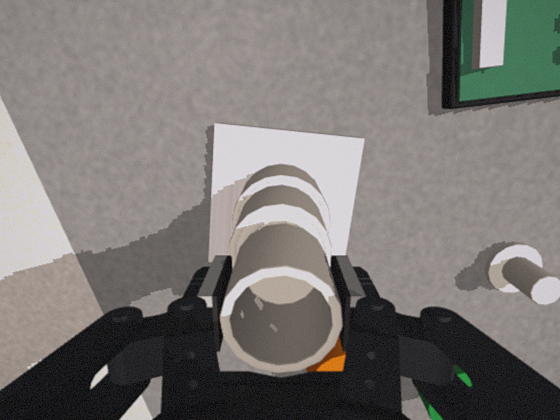

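Request:
jog_arm([
  [[0,0,0],[-0.0003,-0.0005,0.004],-1],
  [[0,0,0],[-0.0003,-0.0005,0.007],-1],
  [[0,0,0],[-0.0003,-0.0005,0.01],-1],
  [[0,0,0],[-0.0003,-0.0005,0.0125],-1],
  [[0,0,0],[-0.0003,-0.0005,0.014],-1],
  [[0,0,0],[-0.0003,-0.0005,0.0143],-1],
  [[0,0,0],[-0.0003,-0.0005,0.0143],-1],
])

```text
time: 26.42
tool_pos: [440.5, 262.7, 132.2]
tcp_rot: [180.0, -0.0, 75.0]
ft_force: [-3.1, -1.6, 6.9]
finger_gap: 43.7
```

It seated at 132.2 mm as expected. I'll release and rise.

Request:
jog_arm([
  [[0,0,0],[0,0,-0.0002],-0.5],
  [[0,0,0],[0,0,-0.0002],0],
  [[0,0,0],[0,0,-0.0002],0.4],
  [[0,0,0],[0,0,-0.0002],0.7],
  [[0,0,0],[0,0,-0.0002],1],
  [[0,0,0],[0,0,-0.03],1],
  [[0,0,0],[0,0,-0.08],1],
  [[0,0,0],[0,0,-0.13],1],
  [[0,0,0],[0,0,-0.15],1],
  [[0,0,0],[0,0,-0.15],1],
  [[0,0,0],[0,0,-0.15],1],
])

```text
time: 27.8
tool_pos: [439.7, 262.2, 279.2]
tcp_rot: [-179.9, 0.1, 75.0]
ft_force: [0.5, -0.1, 0.0]
finger_gap: 85.4
```

```bash
python3 - <<'E'
from h import *
i,p,d=look('w19');plan(611.2,160,200)
rim('w19',440,262,152,144)
E
```

```text
t 27.85 pos [439.5 262.1 278.8] rot [-1.7983e+02  1.4000e-01  7.4990e+01] F [ 0.3 -0.3  0.1] gap 85.1
turn [-0.17  0.14 -0.01] shift [-0.054   0.1925  0.0784]
rim z median 151.1
w19 160 circle x y r [439.7 262.1  21.5]
w19 127 circle x y r [439.8 262.6  17.2]
```

View pics/w19.png

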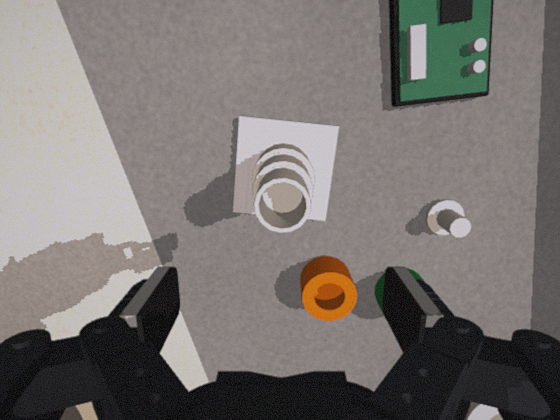

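Three pots are seated, with the rim at 151.1 mm where 152 is expected. Next I move above the cap.

Request:
jog_arm([
  [[0,0,0],[-0.018,0.062,0],1],
  [[0,0,0],[-0.035,0.12,0],1],
  [[0,0,0],[-0.05,0.175,0.02],1],
  [[0,0,0],[-0.054,0.1925,0.06],1],
  [[0,0,0],[-0.054,0.1925,0.11],1],
  [[0,0,0],[-0.054,0.1925,0.13],1],
  [[0,0,0],[-0.054,0.1925,0.13],1],
  [[0,0,0],[-0.054,0.1925,0.13],1],
])

```text
time: 28.85
tool_pos: [613.4, 161.1, 153.7]
tcp_rot: [179.8, -0.1, 75.0]
ft_force: [0.1, 0.1, 0.6]
finger_gap: 85.1
```

```bash
python3 - <<'E'
from h import *
i,p,d=look('w20');rim('w20',611,160,48,40,30);rim('w20',611,160,12,7,32)
plan(611.2,160,32)
E
```

```text
rim z median 47.3
w20 94 circle x y r [613.5 159.4  11.7]
rim z median 11.5
w20 202 circle x y r [613.4 158.9  20.7]
t 28.9 pos [613.7 161.1 154.2] rot [ 1.7979e+02 -1.0000e-01  7.5020e+01] F [ 0.3 -0.8  0.8] gap 85.7
turn [ 0.21 -0.1   0.02] shift [-0.002  -0.0026  0.1222]
```

View pics/w20.png

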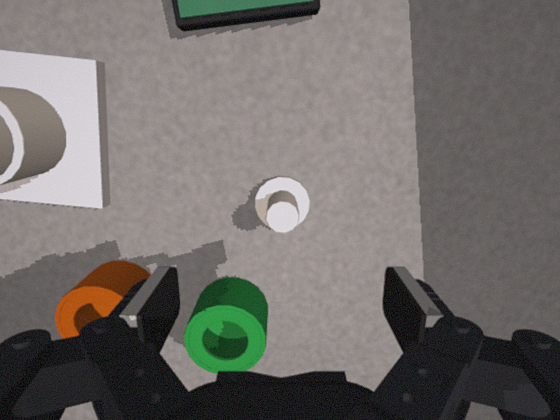

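The knob is at (283,217) px, which gives (613.5,159.4).

Request:
jog_arm([
  [[0,0,0],[-0.0015,0,0.03],1],
  [[0,0,0],[-0.0015,0,0.06],0.5],
  [[0,0,0],[-0.0015,0,0.09],0.2],
  [[0,0,0],[-0.0015,0,0.11],0],
  [[0,0,0],[-0.0015,0,0.119],-0.1],
  [[0,0,0],[-0.0015,0,0.119],-0.1],
  [[0,0,0],[-0.0015,0,0.119],-0.1],
])

```text
time: 29.78
tool_pos: [613.1, 159.3, 33.9]
tcp_rot: [179.9, -0.1, 75.0]
ft_force: [1.3, -0.2, 0.7]
finger_gap: 38.2
```

```bash
python3 - <<'E'
from h import *
i,p,d=look('w21');rim('w21',613,160,48,40,18);rim('w21',611,160,12,7,32)
plan(613.5,159.4,34)
E
```

```text
rim z median 47.3
w21 188 circle x y r [613.8 160.5  12.3]
rim z median 11.6
w21 395 circle x y r [613.2 159.2  21.3]
t 29.825 pos [613.1 159.3  33.9] rot [ 1.7988e+02 -5.0000e-02  7.4990e+01] F [0.6 0.3 0.3] gap 38.4
turn [ 0.12 -0.05 -0.01] shift [ 0.0002  0.0004 -0.0001]
```

View pics/w21.png

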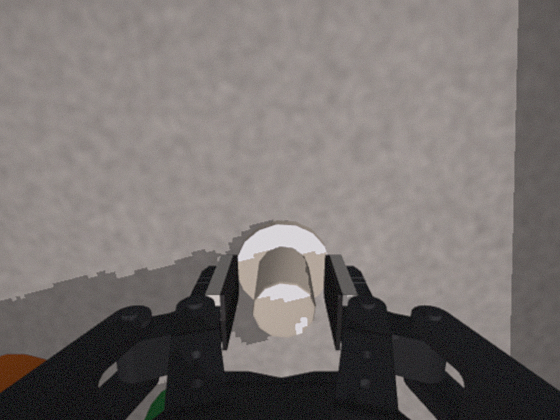

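The knob is centred between the pads. I'll close and lift.

Request:
jog_arm([
  [[0,0,0],[0.0004,0.0004,0],-0.3],
  [[0,0,0],[0.0004,0.0004,0],-0.6],
  [[0,0,0],[0.0004,0.0004,0],-1],
  [[0,0,0],[0.0004,0.0004,0],-1],
  [[0,0,0],[0.0004,0.0004,0],-1],
])

```text
time: 30.45
tool_pos: [613.1, 159.5, 33.4]
tcp_rot: [179.9, -0.0, 75.0]
ft_force: [-0.6, -0.3, 5.6]
finger_gap: 22.9
```

Request:
jog_arm([
  [[0,0,0],[0,0,-0.01],-1],
  [[0,0,0],[0,0,-0.04],-1],
  [[0,0,0],[0,0,-0.09],-1],
  [[0,0,0],[0,0,-0.14],-1],
  [[0,0,0],[0,0,-0.19],-1],
  [[0,0,0],[0,0,-0.23],-1],
  [[0,0,0],[0,0,-0.235],-1],
  [[0,0,0],[0,0,-0.235],-1],
  [[0,0,0],[0,0,-0.235],-1],
])

```text
time: 31.58
tool_pos: [611.5, 159.2, 265.0]
tcp_rot: [-179.8, 0.1, 75.0]
ft_force: [-0.8, -1.0, -1.1]
finger_gap: 22.7
```

```bash
python3 - <<'E'
from h import *
held('w22',14)
held('w22b',-22)
plan(439.8,262.4,270)
E
```

```text
TCP [611.5 159.2 265. ] zmed 278.90477957494124
491 [611.5 161.3  14.6]
6 [6.163e+02 1.700e+02 5.000e-01]
TCP [611.6 159.2 265.2] zmed 243.05010157798856
265 [613.3 168.4  14.2]
4 [6.23e+02 1.74e+02 5.00e-01]
t 31.675 pos [611.6 159.2 265.2] rot [-1.7982e+02  8.0000e-02  7.4990e+01] F [-0.5  0.1 -0.1] gap 22.6
turn [-0.18  0.08 -0.02] shift [ 0.0551 -0.1927 -0.0043]
```

View pics/w22.png

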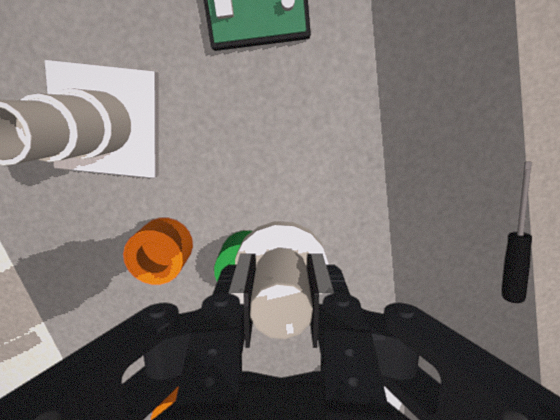

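Request:
jog_arm([
  [[0,0,0],[0.01,-0.035,0],-1],
  [[0,0,0],[0.022,-0.078,0],-1],
  [[0,0,0],[0.035,-0.122,0],-1],
  [[0,0,0],[0.046,-0.162,0],-1],
  [[0,0,0],[0.053,-0.186,0],-1],
  [[0,0,0],[0.055,-0.1925,0],-1],
  [[0,0,0],[0.055,-0.1925,0.03],-1],
  [[0,0,0],[0.055,-0.1925,0.055],-1],
  [[0,0,0],[0.055,-0.1925,0.065],-1],
  [[0,0,0],[0.055,-0.1925,0.068],-1],
  [[0,0,0],[0.055,-0.1925,0.068],-1],
  [[0,0,0],[0.055,-0.1925,0.068],-1],
])

```text
time: 33.17
tool_pos: [441.5, 262.6, 200.5]
tcp_rot: [179.9, -0.1, 75.0]
ft_force: [0.4, 0.0, -0.2]
finger_gap: 22.5
```

```bash
python3 - <<'E'
from h import *
held('w23',-22)
plan(439.7,262.4,179.4)
i,p,d=load('w23')
p2,d2=snapshot("scene");cv2.imwrite("pics/s23.png",cv2.resize(p2[100:320,280:500],None,fx=2.5,fy=2.5))
E
```

```text
TCP [441.3 262.6 200.4] zmed 178.6443839920602
262 [443.3 271.6  14.3]
4 [435.  283.1   0.5]
t 33.225 pos [441.3 262.6 200.4] rot [ 1.7993e+02 -6.0000e-02  7.4990e+01] F [-0.5 -0.1 -0.7] gap 22.7
turn [ 0.07 -0.06 -0.01] shift [-0.0006 -0.0015  0.021 ]
```

View pics/w23.png

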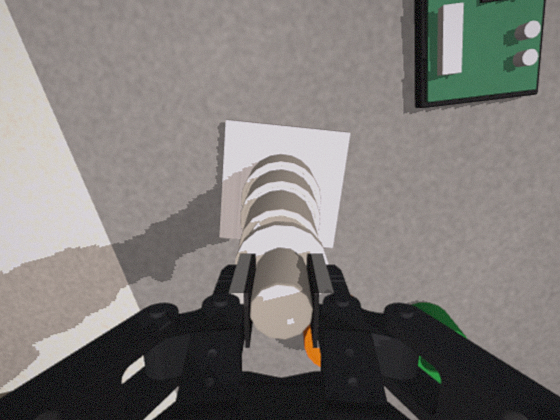

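View pics/s23.png

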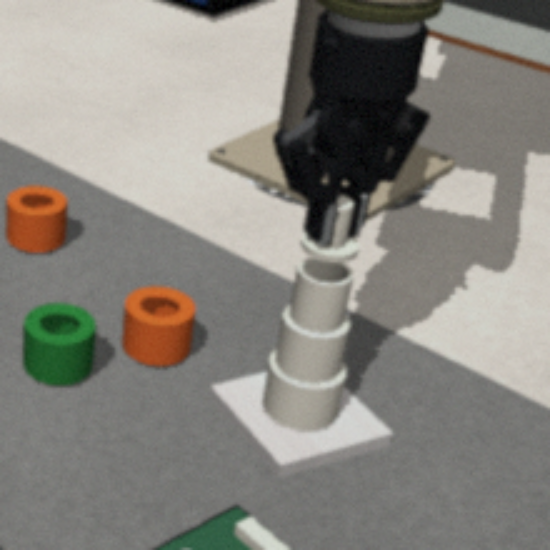

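The cap is just above the mouth, offset by about 1.5 mm in x. I'll correct that and lower it.

Request:
jog_arm([
  [[0,0,0],[-0.0004,-0.0013,0.004],-1],
  [[0,0,0],[-0.0004,-0.0013,0.009],-1],
  [[0,0,0],[-0.0004,-0.0013,0.013],-1],
  [[0,0,0],[-0.0004,-0.0013,0.015],-1],
  [[0,0,0],[-0.0004,-0.0013,0.017],-1],
  [[0,0,0],[-0.0004,-0.0013,0.019],-1],
  [[0,0,0],[-0.0004,-0.0013,0.0205],-1],
  [[0,0,0],[-0.0004,-0.0013,0.021],-1],
  [[0,0,0],[-0.0004,-0.0013,0.021],-1],
])

```text
time: 34.4
tool_pos: [439.7, 262.5, 179.3]
tcp_rot: [180.0, -0.0, 75.0]
ft_force: [-1.4, -1.1, 5.1]
finger_gap: 22.5
```

```bash
python3 - <<'E'
from h import *
look('w24');plan(439.7,262.4,179.4)
p2,d2=snapshot("scene");cv2.imwrite("pics/s24.png",cv2.resize(p2[100:320,280:500],None,fx=2.5,fy=2.5))
E
```

```text
t 34.45 pos [439.7 262.5 179.4] rot [ 1.7996e+02 -4.0000e-02  7.4990e+01] F [-2.1 -0.7  5.4] gap 23.0
turn [ 0.04 -0.04 -0.01] shift [-0.0001  0.     -0.    ]
```

View pics/s24.png

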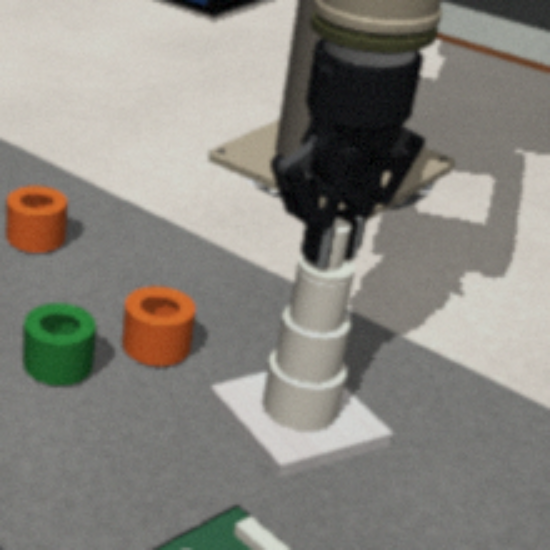

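The cap seated at 179.4 mm as expected, flush on the narrow pot. I'll open and rise.

Request:
jog_arm([
  [[0,0,0],[0,0,-0.0003],-0.7],
  [[0,0,0],[0,0,-0.0003],-0.3],
  [[0,0,0],[0,0,-0.0003],0.2],
  [[0,0,0],[0,0,-0.0003],0.6],
  [[0,0,0],[0,0,-0.0003],1],
  [[0,0,0],[0,0,-0.03],1],
  [[0,0,0],[0,0,-0.07],1],
  [[0,0,0],[0,0,-0.11],1],
  [[0,0,0],[0,0,-0.13],1],
  [[0,0,0],[0,0,-0.13],1],
  [[0,0,0],[0,0,-0.13],1],
])

```text
time: 35.88
tool_pos: [438.9, 262.1, 306.3]
tcp_rot: [-179.9, 0.1, 75.0]
ft_force: [-0.3, 0.4, -0.4]
finger_gap: 86.0
```

```bash
python3 - <<'E'
from h import *
look('w25');plan(439.7,262.4,300)
rim('w25',440,262,194,186,25);rim('w25',440,262,158,153,30)
p2,d2=snapshot("scene");cv2.imwrite("pics/s25.png",p2)
p,d=snapshot("top");cv2.imwrite("pics/t25.png",p)
E
```

```text
t 35.925 pos [438.7 262.  306.1] rot [-1.7985e+02  1.2000e-01  7.4990e+01] F [ 0.1 -0.5 -0.9] gap 85.3
turn [-0.15  0.12 -0.01] shift [0.0007 0.0009 0.0061]
rim z median 193.4
w25 92 circle x y r [439.2 262.5  11.7]
rim z median 157.5
w25 201 circle x y r [439.  262.   20.7]
```

View pics/s25.png

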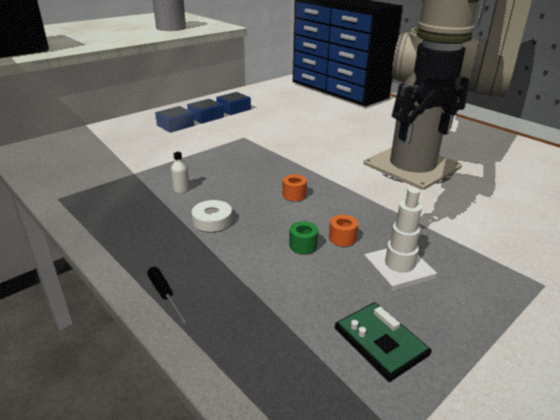

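View pics/w25.png

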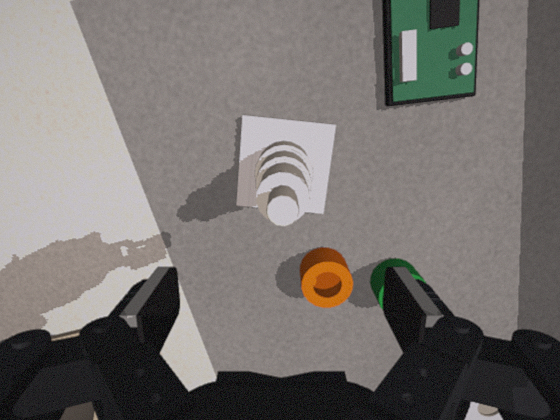

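View pics/t25.png

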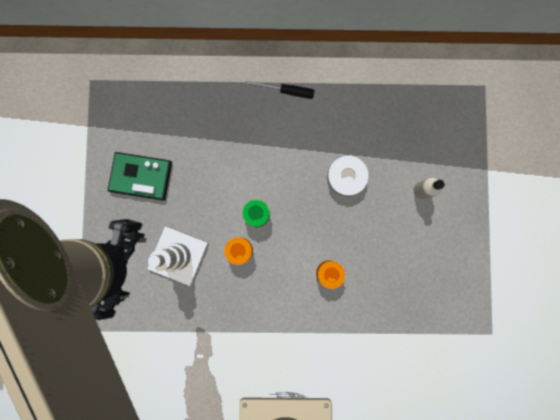

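The tower stands complete and upright at about (405,230) px in the scene view. The broad pot, bottle, board and lookalikes have not moved. The knob top reads 193.4 mm where 194 is expected, and the disc 157.5 mm where 158 is expected.

```bash
python3 -c "
from bench import *
print(hand_in())"
```

```text
the job is handed in; nothing more can be done
None
```

The tower is built on the base plate in the order asked: wide pot, middle pot, narrow pot, then the cap. I handed it in at about 36 s, with the gripper open and about 110 mm above the knob.

- **Seating:** each part met contact at its calculated seated height, to within about 0.1 mm. Afterwards the wrist camera read the three rims, the cap disc and the knob top 0.5–0.9 mm below nominal. The camera read the bench pots about equally low before I moved them, so I take this as bias rather than a gap.
- **Alignment:** the axes drift by up to about 3 mm from plate to cap, mostly in x, which is the play in the loose holes. The tower looks upright in the final scene and top views.
- **Other objects:** in the before and after top and scene views, the broad pot, bottle, board and lookalike pots are at the same pixel positions.
- **Forces:** the highest wrist force shown in any reading was about 10 N per axis, while setting the middle pot.
- **Checks:** one did not work. The wrist-camera circle fit for the cap while held was unusable because the fingers hid part of it, so I placed the cap from the measurement taken just before gripping. No other check failed.

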